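Put the pantry tray back in order

TASK

On the wooden tray, make one straight, evenly spaced row of four between its ends: round canister, tall tin, glass jar, square tea box (canister and box stay put). Stack the flat tin squarely on the tall tin, and stand the slim spice bottle on the tray directly in front of the jar, towards the tray's open front edge, a finger's width (20 mm) between their sides. All end upright; leave the carton, mug and spoon where they are.

Things in the scene. Friction and masses are not known exactly. Their poses are not given: they have to be found in the camera images.
- tray: Fixed brown wooden tray, a flat board 170 mm deep (its x), 360 mm long (its y), 12 mm thick, turned by up to 0.22 rad. Origin: centre of its underside, on the work surface. Its +x points to its back edge, away from the robot, where a dark rail 8 mm thick stands 20 mm above the board; the front edge (-x, towards the robot) is open. The row lies on its line x = +30 mm.
- canister: Round white ceramic canister with a pale wooden lid and knob, 71 mm across, 98 mm high. Fixed on the tray on the row line (tray x = +30 mm), 135 mm from the tray's middle, at one end of the tray (left or right, it varies). Origin: centre of its underside, z up.
- tea_box: Square metal tea box with a dark lid, 72 x 72 mm, 98 mm high. Fixed on the tray on the row line (tray x = +30 mm), 135 mm from the tray's middle, at the other end; its centre is 270 mm from the canister's. Origin: centre of its underside, z up.
- tall_tin: Loose food tin with a paper label with a red band, a plain cylinder 60 mm across, 75 mm high, flat on top with a dark ring pull, about 350 g. Starts upright on the work surface. Origin: centre of its underside, z along its axis, up.
- flat_tin: Loose small low tin without label, bare steel with a plain top, a plain cylinder 48 mm across, 32 mm high, about 150 g. Starts upright on the work surface. Origin: centre of its underside, z up.
- jar: Loose wide amber glass jar with a brass lid: body 54 mm across up to 54 mm high, lid 52 mm across, 72 mm high in all, about 250 g. Starts upright on the work surface. Origin: centre of its underside, z up.
- spice_bottle: Loose slim clear glass spice bottle with a black cap: body 42 mm across up to 66 mm high, cap 36 mm across, 95 mm high in all, about 120 g. Starts upright on the work surface. Origin: centre of its underside, z up.
- carton: Narrow cardboard carton lying flat beyond the tray, 56 x 160 x 50 mm. Bystander, loose. Origin: centre of its underside.
- mug: Blue ceramic mug standing beside the tray, 76 mm across, 85 mm high, with a handle. Bystander, loose. Origin: centre of its underside.
- spoon: Wooden spoon lying beside the tray. Bystander, loose. About 190 mm long, 20 mm high. Origin on the work surface near the middle of its length.
Mind the look-alikes: they are no part of the job. What is shaped like the jar but pink or purple is not meant.

How it is judged:
By the outcome, as a careful person would: the job done as asked, in the order asked, and still so for the second after the job is handed in, with the robot touching nothing.
It also fails if it takes over 107 s, if anything falls off the work surface, if the arm or the gripper's body presses on something with over 40 N, if the wrist force passes 120 N, or if a joint passes its speed limit or range.

ROBOT

A 6-joint arm with a two-finger parallel gripper is mounted at the origin on the work surface. World frame = base frame: x ahead of the robot, y to its left, z up, the work surface at z = 0. Lengths are in m, angles in rad, forces in N, time in s.
With the tool pointing down it reaches from about 0.35 to 0.85 m from the base axis. Payload 8.1 kg.
Tool frame: the origin (TCP) lies at the centre of the arm's flange, where the gripper is bolted on; the fingertips stand 186 mm ahead of it and the grasp point (between the pads) lies 167 mm ahead of it; z points along the fingers, y is the line along which they close (so a half turn about z gives the same grasp; the last joint's range is limited). The gripper opens to 93 mm and grips with 3 to 60 N. Pads are 15 mm wide; open, the fingers measure 128 mm over their backs; the gripper's body (75 mm by 188 mm) begins 65 mm behind the grasp point.
Start: joints at [1.192, 0.13, 1.488, -0, 1.523, -0.085], TCP at [0.174, 0.574, 0.405] pointing down, gripper open.
Joint ranges: [-2.96, 2.96], [-0.89, 2.26], [0.02, 2.5], [-1.34, 4.48], [0, 2.73], [-2.66, 2.66]. Speed limits (rad/s): [2.39, 2.39, 2.79, 3.14, 3.14, 3.14].

INTERFACE

Orientations are given as a rotation vector (axis times angle).
In Python, from plant import read_state, read_camera, camera_params, robot gives the robot as it stands.
- The arm moves only by the tool carry_out, never from a script. Its argument "targets" is a list of rows, each an object of numbers: "hand": the opening in per cent of the stroke, from 0 (shut) to 100 (fully open); "x", "y", "z": the shift along the tool's x, y, z in m; "ax", "ay", "az": the turn, a rotation vector about the tool's x, y, z in rad. In form: [{"hand": .., "x": .., "y": .., "z": .., "ax": .., "ay": .., "az": ..}, ...]. A call has 1 to 8 rows; each row is the pose to reach, as a shift and turn from the pose commanded when the call began, along the tool's axes at that moment; what a row does not reach only later rows make up. A row lasts 1/8 s, in which the tool goes at most 62.5 mm and 10.7 degrees, less where a joint would pass 70% of its speed; a pose out of reach is approached as far as the arm can. A call with a gripper value outside its range is refused whole. The fingers move at their own pace and stop on an object; "newtons" is the grip in N (left out, the last holds). Time passes only in rows, so rows that repeat a pose let the fingers close. It gives the time, the measured TCP pose, the force, the opening and the grip force at its end, in the units of the state.
- read_state(): the state, without advancing time (a new reading comes with each control period).
- read_camera(name): name is "scene" or "top"; returns (picture, depth): 480x640x3 uint8, blue, green, red; 480x640 float32, m along the optical axis (not along the pixel's ray), 0 where there is no reading.
- camera_params(name): a dict with "fx", "fy", "cx", "cy" (pixels), "position" and "rotation" of the camera in the world. Camera axes: x right, y up, looking along -z (the intrinsics and any distortion apply to the point x, -y, -z); pixel columns grow to the right and rows downward; lengths in m; the calibration is good to about 2 mm. A picture is of the moment at which its call begins. camera_params takes no time and is no camera call.
- robot.close_job(): hands the job in; it is judged then, once.
The state is a dict: "t": time; "q": joint angles; "dq": joint speeds; "joint_torque": joint torques, N m; "tool_pos": TCP position; "orientation": TCP orientation; "force": force on the tool from outside, world axes, zero at the start; "wrist_torque": the same for the moment, N m; "opening": finger opening in m; "gripper_force": force on a finger pad.
Only numpy, scipy, OpenCV 4.12 (cv2) and the standard library are available. Lean on these libraries where they do the work, as an engineer would, in place of code of your own. Each camera call takes 0.05 s, during which the arm holds its last target. There are 200 camera calls.

## Working session

There is one attempt and no reset: what is moved stays moved. The work goes in short steps, Python scripts to look and compute and a tool call to move; the robot and the scene stay as the last step left them, time stands still between calls to the robot, and variables do not carry over. Pictures are saved under pics/ and viewed, at most 14 in all, crops included, and the job is handed in when it is done.

Besides the shell and the picture viewer there is one more tool, called after "Call:" as name(argument=value, ...), one argument or row to a line, values as JSON. carry_out: Moves the arm, as the interface text tells. Its arguments: {"type":"object","properties":{"targets":{"type":"array","items":{"type":"object","properties":{"hand":{"type":"number"},"x":{"type":"number"},"y":{"type":"number"},"z":{"type":"number"},"ax":{"type":"number"},"ay":{"type":"number"},"az":{"type":"number"}}}},"newtons":{"type":"number"}},"required":["targets"]}

```bash
ls; mkdir -p pics
python3 - <<'E'
from plant import *
import cv2,numpy as np
for n in("scene","top"):
    im,d=read_camera(n); cv2.imwrite(f"pics/{n}0.png",im); np.save(f"pics/{n}0.npy",d)
    p=camera_params(n); print(n,p)
s=read_state(); print(s)
E
```

```text
pics
scene {'fx': 452.8461191295559, 'fy': 452.8461191295559, 'cx': 316.8602410772419, 'cy': 240.13630167773337, 'position': array([ 1.4937915 , -0.40265176,  0.72595959]), 'rotation': array([0.83949633, 0.55570417, 1.04431726])}
top {'fx': 523.4726116045322, 'fy': 523.4726116045322, 'cx': 324.7876901571412, 'cy': 242.259067637264, 'position': array([0.46523143, 0.00686655, 1.19360609]), 'rotation': array([ 0.09199764, -0.08003976, -1.59019455])}
{'t': 0.1, 'q': array([ 1.19160466e+00,  1.31114208e-01,  1.48918568e+00,  7.04919928e-06,
        1.52300473e+00, -8.53847834e-02]), 'dq': array([-0.00090977, -0.00260506, -0.00327041, -0.00120916, -0.00052239,
        0.00047107]), 'joint_torque': array([ 6.47980432e-04, -5.61336350e+01, -4.93100417e+01,  7.69376359e-02,
        2.89588451e-02, -6.38796109e-05]), 'tool_pos': array([0.17364992, 0.57410403, 0.40376662]), 'orientation': array([-4.59794299e-01, -3.10735702e+00,  2.61403786e-03]), 'force': array([0.25375855, 0.02557142, 0.32051471]), 'wrist_torque': array([0.02497722, 0.00302651, 0.0088204 ]), 'gripper_force': 0.0, 'opening': 0.09296625640805567}
```

View pics/scene0.png

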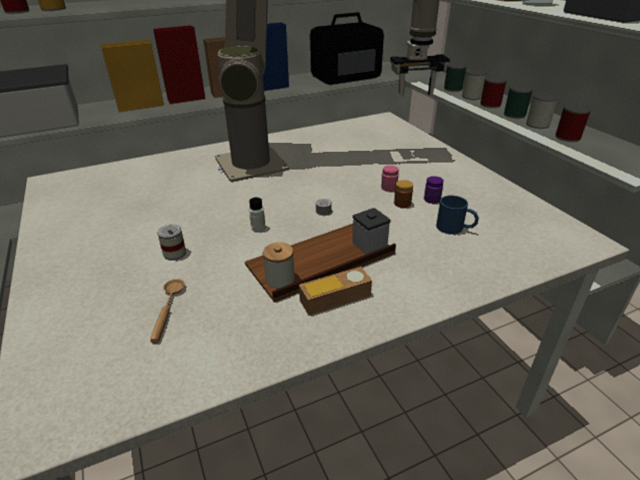

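View pics/top0.png

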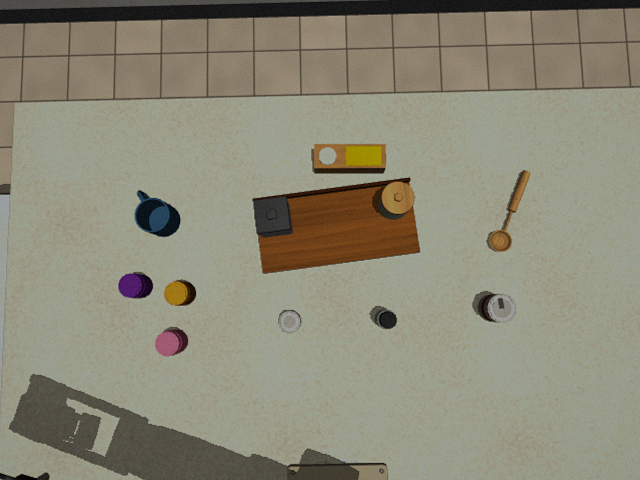

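The top view shows these candidates:
- **Jar:** amber/brass at top (178,293) and scene (403,194). The look-alikes are pink (170,343) and purple (134,286), so I choose the amber one.
- **Tall tin:** top (499,307), with its red band at scene (172,242).
- **Flat tin:** (290,321).
- **Bottle:** (386,319).
- **Tray:** box at the left end (272,215), canister at the right end (397,197).

Next I'll measure positions and check the choice in one close crop.

```bash
cat > h.py <<'E'
import cv2,numpy as np
from scipy.spatial.transform import Rotation as R
from plant import *
def cloud(n,d):
    p=camera_params(n); v,u=np.mgrid[:480,:640]
    r=np.dstack([(u-p['cx'])/p['fx'],-(v-p['cy'])/p['fy'],-np.ones_like(u,float)])
    return (r*d[...,None])@R.from_rotvec(p['rotation']).as_matrix().T+p['position']
def ray(n,u,v,z):
    p=camera_params(n); r=R.from_rotvec(p['rotation']).apply([(u-p['cx'])/p['fx'],-(v-p['cy'])/p['fy'],-1])
    return (p['position']+r*(z-p['position'][2])/r[2])[:2]
def tops(n,d,z,xy,rad,tol=.006):
    """centre of the flat top at height z near xy"""
    P=cloud(n,d); m=(abs(P[...,2]-z)<tol)&(np.hypot(P[...,0]-xy[0],P[...,1]-xy[1])<rad)&(d>0)
    m=m.astype(np.uint8)
    k,l,st,c=cv2.connectedComponentsWithStats(m); i=1+st[1:,4].argmax()
    cs,_=cv2.findContours((l==i).astype(np.uint8),0,1)
    h=cv2.convexHull(np.vstack(cs))
    M=cv2.moments(h); u,v=M['m10']/M['m00'],M['m01']/M['m00']
    return ray(n,u,v,z),st[i,4],np.median(P[l==i][:,2]),(u,v)
H=dict(tall=(.075,(499,307)),flat=(.032,(290,321)),jar=(.072,(178,293)),bottle=(.095,(386,319)),can=(.11,(397,197)),box=(.11,(272,215)))
E
python3 - <<'E'
from h import *
dt=np.load('pics/top0.npy'); ds=np.load('pics/scene0.npy')
Pt=cloud('top',dt)
print('table z',np.median(Pt[300:450,420:460,2]), 'tray z',np.median(Pt[230:250,310:350,2]))
for k,(z,uv) in H.items():
    xy=ray('top',*uv,z)
    for n,d in(('top',dt),('scene',ds)):
        try:
            c,a,zz,px=tops(n,d,z,xy,.06 if k in('can','box') else .05,.015 if k in('can','box') else .007); print(k,n,c.round(4),a,round(zz,4),np.round(px,1))
        except Exception as e: print(k,n,e)
for u,v in((263,273),(420,252)): print('front corner',ray('top',u,v,.012))
im=cv2.imread('pics/top0.png')
a=cv2.resize(im[170:370,240:530],None,fx=2,fy=2,interpolation=3)
b=cv2.resize(im[260:360,100:200],None,fx=2,fy=2,interpolation=3)
s=cv2.imread('pics/scene0.png'); c=cv2.resize(s[150:250,360:460],None,fx=2,fy=2,interpolation=3)
a[:200,0:0]; 
cv2.imwrite('pics/c1.png',np.hstack([a,np.vstack([b,c])]))
E
```

```text
table z 0.00038887194484238385 tray z 0.012337145290927332
tall top [ 0.4399 -0.3549] 670 0.076 [500.7 308.1]
tall scene [ 0.4505 -0.3579] 275 0.0744 [168.5 231.9]
flat top [0.4191 0.0972] 388 0.0326 [288.7 321.6]
flat scene [0.4276 0.0926] 130 0.0313 [322.8 203.5]
jar top [0.4861 0.3354] 468 0.0719 [175.6 293. ]
jar scene [0.495  0.3309] 133 0.0717 [403.8 184.7]
bottle top [ 0.421  -0.1127] 236 0.095 [387.4 319.9]
bottle scene [ 0.4311 -0.1165] 82 0.0937 [254.8 201.1]
can top [ 0.6747 -0.1398] 856 0.1003 [397.1 197.8]
can scene [ 0.6981 -0.1489] 456 0.0994 [277.1 251.9]
box top [0.6445 0.125 ] 1151 0.102 [271.2 214.8]
box scene [0.6676 0.1143] 479 0.1014 [370.8 218.5]
front corner [0.52806875 0.155475  ]
front corner [ 0.56806228 -0.20042598]
```

View pics/c1.png

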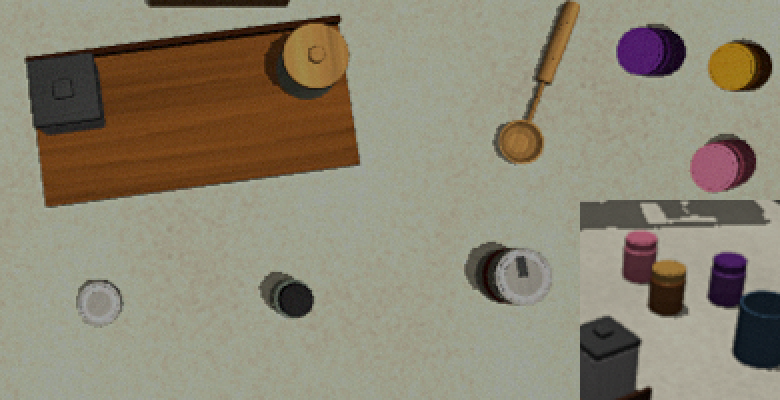

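The crop confirms the amber jar with its brass lid (the pink and purple jars are beside it), the tall tin with its ring pull, the low bare tin and the black-capped bottle. I'll tighten the measurement with one-sided top slices.

Run:
```python
from h import *
dt=np.load('pics/top0.npy'); ds=np.load('pics/scene0.npy')
H['can']=(.100,H['can'][1]);H['box']=(.102,H['box'][1])
C={}
for k,(z,uv) in H.items():
    xy=ray('top',*uv,z)
    for n,d in(('top',dt),('scene',ds)):
        c,a,zz,px=tops(n,d,z+(.001 if k=='tall' and n=='top' else 0),xy,.06,.003); C[k,n]=c
        P=cloud(n,d);v,u=map(int,px[::-1]);print(k,n,c.round(4),a,'noise',P[v-3:v+4,u-3:u+4,2].std().round(4))
for n in('top','scene'):
    v=C['box',n]-C['can',n]; print(n,np.linalg.norm(v),'yaw',np.arctan2(-v[0],v[1]),'mid',(C['box',n]+C['can',n])/2)
# tray outline by colour in top: front edge & ends
im=cv2.imread('pics/top0.png'); hsv=cv2.cvtColor(im,cv2.COLOR_BGR2HSV)
m=cv2.inRange(hsv,(3,110,40),(18,255,200)); m[:, :250]=0; m[:,425:]=0; m[:176]=0;m[280:]=0
pts=[]
for u in range(270,412,4):
    v=np.flatnonzero(m[:,u]); pts.append(ray('top',u,v.max()+.5,.012))
pts=np.array(pts); p=np.polyfit(pts[:,1],pts[:,0],1); print('front edge x=%.4f y+%.4f'%tuple(p),'yaw',-np.arctan(-p[0])*-1*-1, 'res',np.std(pts[:,0]-np.polyval(p,pts[:,1])))
for k in(('top'),):
    for o in('can','box'):
        c=C[o,k]; print(o,'dist to front edge',(c[0]-np.polyval(p,c[1]))/np.hypot(1,p[0]),'expected .115')
```

```text
tall top [ 0.4397 -0.3554] 550 noise 0.002
tall scene [ 0.447  -0.3573] 242 noise 0.0014
flat top [0.4193 0.0973] 322 noise 0.0019
flat scene [0.4248 0.0944] 106 noise 0.0047
jar top [0.4861 0.3357] 374 noise 0.0019
jar scene [0.493  0.3327] 111 noise 0.0016
bottle top [ 0.421  -0.1128] 205 noise 0.0019
bottle scene [ 0.428  -0.1156] 66 noise 0.0313
can top [ 0.6767 -0.1412] 685 noise 0.0029
can scene [ 0.6837 -0.1441] 384 noise 0.0043
box top [0.646  0.1262] 887 noise 0.0019
box scene [0.6538 0.1223] 374 noise 0.0035
top 0.2691280867016278 yaw 0.11458668013072217 mid [ 0.66133598 -0.00751959]
scene 0.26807538929645924 yaw 0.11176606631290492 mid [ 0.66872655 -0.01091156]
front edge x=-0.1149 y+0.5463 yaw -0.11443330532654782 res 0.0006606898596372124
can dist to front edge 0.11348735389781142 expected .115
box dist to front edge 0.1134460764303776 expected .115
```

Call:
carry_out(
  targets=[
    {"x": -0.05,"y": -0.03,"az": 0.15,"hand": 100},
    {"x": -0.1,"y": -0.065,"az": 0.3,"hand": 100},
    {"x": -0.16,"y": -0.1,"az": 0.47,"hand": 100},
    {"x": -0.21,"y": -0.13,"az": 0.64,"hand": 100},
    {"x": -0.26,"y": -0.165,"az": 0.8,"hand": 100},
    {"x": -0.315,"y": -0.2,"az": 0.95,"hand": 100},
    {"x": -0.37,"y": -0.23,"az": 1.08,"hand": 100},
    {"x": -0.42,"y": -0.263,"az": 1.162,"hand": 100},
  ],
)

```text
schema error: expected keys hand, x, y, z, ax, ay, az
```

```bash
cat >> h.py <<'E'
TH=.1146; MID=np.array([.6613,-.0075]); EX=np.array([np.cos(TH),np.sin(TH)]); EY=np.array([-EX[1],EX[0]])
T=dict(tall=MID-.045*EY,jar=MID+.045*EY,bottle=MID+.045*EY-.068*EX,flat=MID-.045*EY)
S=dict(tall=(.4397,-.3554),jar=(.4861,.3357),bottle=(.421,-.1128),flat=(.4193,.0973))
def go(*wps):
    """tool shifts from here to world (x,y,tcp z,yaw of tool y)"""
    s=read_state(); r=R.from_rotvec(s['orientation']); y=r.apply([0,1,0]); ph=np.arctan2(y[1],y[0])
    print('t',round(s['t'],2),'pos',s['tool_pos'].round(4),'yaw',ph.round(4),'zaxis',r.apply([0,0,1]).round(3),'q',s['q'].round(2),'op',round(s['opening'],4),'F',s['force'].round(1))
    for w in wps: print(np.round(w,3),'->',r.inv().apply(np.array(w[:3])-s['tool_pos']).round(4),'az',round((ph-w[3]+np.pi)%(2*np.pi)-np.pi,3))
E
python3 -c "
from h import *
go((*S['tall'],.3,TH),(*S['tall'],.215,TH),(*T['tall'],.33,TH))"
```

```text
t 0.1 pos [0.1736 0.5741 0.4038] yaw 1.277 zaxis [-0.001 -0.002 -1.   ] q [ 1.19  0.13  1.49  0.    1.52 -0.09] op 0.093 F [0.3 0.  0.3]
[ 0.44  -0.355  0.3    0.115] -> [-0.5238 -0.8124  0.1051] az 1.162
[ 0.44  -0.355  0.215  0.115] -> [-0.5239 -0.8123  0.1901] az 1.162
[ 0.666 -0.052  0.33   0.115] -> [-0.6531 -0.4566  0.0744] az 1.162
```

All keys are needed in every row.

Call:
carry_out(
  targets=[
    {"x": -0.05,"y": -0.03,"z": 0,"ax": 0,"ay": 0,"az": 0.15,"hand": 100},
    {"x": -0.1,"y": -0.065,"z": 0,"ax": 0,"ay": 0,"az": 0.3,"hand": 100},
    {"x": -0.16,"y": -0.1,"z": 0,"ax": 0,"ay": 0,"az": 0.47,"hand": 100},
    {"x": -0.21,"y": -0.13,"z": 0,"ax": 0,"ay": 0,"az": 0.64,"hand": 100},
    {"x": -0.26,"y": -0.165,"z": 0,"ax": 0,"ay": 0,"az": 0.8,"hand": 100},
    {"x": -0.315,"y": -0.2,"z": 0,"ax": 0,"ay": 0,"az": 0.95,"hand": 100},
    {"x": -0.37,"y": -0.23,"z": 0,"ax": 0,"ay": 0,"az": 1.08,"hand": 100},
    {"x": -0.42,"y": -0.263,"z": 0,"ax": 0,"ay": 0,"az": 1.162,"hand": 100},
  ],
  newtons=30,
)

```text
t: 1.1
tool_pos: [0.4996, 0.2003, 0.4045]
orientation: [-2.094, -2.342, 0.0]
force: [0.7, 1.0, -0.1]
opening: 0.0928
gripper_force: 0.0
```

```bash
python3 -c "
from h import *
go((*S['tall'],.3,TH),(*S['tall'],.215,TH),(*T['tall'],.33,TH))"
```

```text
t 1.1 pos [0.4996 0.2003 0.4045] yaw 0.1115 zaxis [-0.  0. -1.] q [ 0.29 -0.04  1.66  0.    1.52  0.17] op 0.0928 F [ 0.7  1.  -0.1]
[ 0.44  -0.355  0.3    0.115] -> [-0.5456 -0.1214  0.1044] az -0.003
[ 0.44  -0.355  0.215  0.115] -> [-0.5457 -0.1213  0.1894] az -0.003
[ 0.666 -0.052  0.33   0.115] -> [-0.2696  0.1377  0.0744] az -0.003
```

Call:
carry_out(
  targets=[
    {"x": -0.06,"y": -0.013,"z": 0,"ax": 0,"ay": 0,"az": -0.003,"hand": 100},
    {"x": -0.12,"y": -0.026,"z": 0,"ax": 0,"ay": 0,"az": -0.003,"hand": 100},
    {"x": -0.18,"y": -0.04,"z": 0,"ax": 0,"ay": 0,"az": -0.003,"hand": 100},
    {"x": -0.24,"y": -0.053,"z": 0,"ax": 0,"ay": 0,"az": -0.003,"hand": 100},
    {"x": -0.3,"y": -0.066,"z": 0.01,"ax": 0,"ay": 0,"az": -0.003,"hand": 100},
    {"x": -0.36,"y": -0.08,"z": 0.02,"ax": 0,"ay": 0,"az": -0.003,"hand": 100},
    {"x": -0.42,"y": -0.093,"z": 0.03,"ax": 0,"ay": 0,"az": -0.003,"hand": 100},
    {"x": -0.47,"y": -0.105,"z": 0.05,"ax": 0,"ay": 0,"az": -0.003,"hand": 100},
  ],
)

```text
t: 2.1
tool_pos: [0.4477, -0.2792, 0.3549]
orientation: [2.087, 2.346, 0.0]
force: [0.1, 0.2, 0.1]
opening: 0.0929
gripper_force: 0.0
```

Call:
carry_out(
  targets=[
    {"x": -0.04,"y": -0.009,"z": 0.02,"ax": 0,"ay": 0,"az": 0,"hand": 100},
    {"x": -0.065,"y": -0.014,"z": 0.035,"ax": 0,"ay": 0,"az": 0,"hand": 100},
    {"x": -0.0757,"y": -0.0163,"z": 0.045,"ax": 0,"ay": 0,"az": 0,"hand": 100},
    {"x": -0.0757,"y": -0.0163,"z": 0.05,"ax": 0,"ay": 0,"az": 0,"hand": 100},
  ],
)

```text
t: 2.6
tool_pos: [0.4408, -0.3538, 0.3039]
orientation: [-2.086, -2.347, -0.0]
force: [-0.8, 0.2, -0.3]
opening: 0.0932
gripper_force: 0.0
```

```bash
python3 -c "
from h import *
im,d=read_camera('scene'); cv2.imwrite('pics/s2.png',cv2.resize(im[130:290,80:280],None,fx=3,fy=3,interpolation=3))
go((*S['tall'],.3,TH),(*S['tall'],.215,TH),(*T['tall'],.33,TH))"
```

```text
t 2.65 pos [ 0.4409 -0.3532  0.3036] yaw 0.1181 zaxis [-0.001  0.001 -1.   ] q [-0.77  0.11  1.7   0.    1.33 -0.88] op 0.0928 F [-0.4  0.7  0.5]
[ 0.44  -0.355  0.3    0.115] -> [-0.002  -0.0014  0.0036] az 0.003
[ 0.44  -0.355  0.215  0.115] -> [-0.0022 -0.0014  0.0886] az 0.003
[ 0.666 -0.052  0.33   0.115] -> [ 0.2724  0.2594 -0.0262] az 0.003
```

View pics/s2.png

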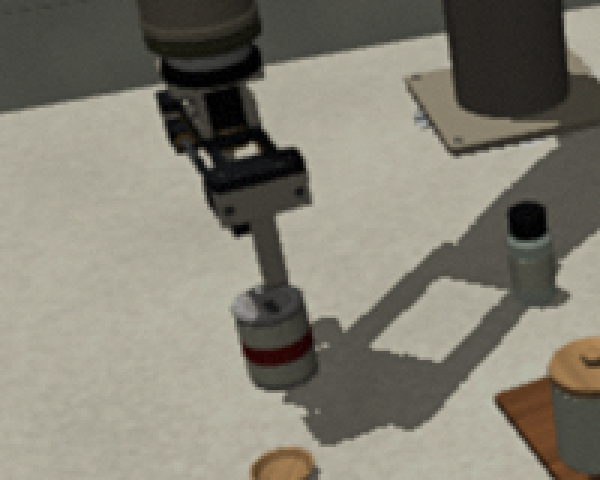

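The crop shows the open fingers straddling the tall tin (crop (275,335)), tips above it. Descending and gripping.

Call:
carry_out(
  targets=[
    {"x": -0.002,"y": -0.001,"z": 0.035,"ax": 0,"ay": 0,"az": 0,"hand": 100},
    {"x": -0.002,"y": -0.001,"z": 0.07,"ax": 0,"ay": 0,"az": 0,"hand": 100},
    {"x": -0.002,"y": -0.001,"z": 0.091,"ax": 0,"ay": 0,"az": 0,"hand": 100},
    {"x": -0.002,"y": -0.001,"z": 0.091,"ax": 0,"ay": 0,"az": 0,"hand": 60},
    {"x": -0.002,"y": -0.001,"z": 0.091,"ax": 0,"ay": 0,"az": 0,"hand": 50},
    {"x": -0.002,"y": -0.001,"z": 0.091,"ax": 0,"ay": 0,"az": 0,"hand": 50},
    {"x": -0.002,"y": -0.001,"z": 0.091,"ax": 0,"ay": 0,"az": 0,"hand": 50},
    {"x": -0.002,"y": -0.001,"z": 0.091,"ax": 0,"ay": 0,"az": 0,"hand": 50},
  ],
  newtons=30,
)

```text
t: 3.65
tool_pos: [0.4406, -0.3564, 0.2151]
orientation: [2.085, 2.347, -0.0]
force: [-0.4, 1.3, 6.4]
opening: 0.0595
gripper_force: 30.0
```

Call:
carry_out(
  targets=[
    {"x": 0,"y": 0,"z": -0.03,"ax": 0,"ay": 0,"az": 0,"hand": 50},
    {"x": 0,"y": 0,"z": -0.08,"ax": 0,"ay": 0,"az": 0,"hand": 50},
    {"x": 0,"y": 0,"z": -0.12,"ax": 0,"ay": 0,"az": 0,"hand": 50},
    {"x": 0,"y": 0,"z": -0.14,"ax": 0,"ay": 0,"az": 0,"hand": 50},
    {"x": 0,"y": 0,"z": -0.14,"ax": 0,"ay": 0,"az": 0,"hand": 50},
  ],
)

```text
t: 4.28
tool_pos: [0.4404, -0.3563, 0.3546]
orientation: [2.085, 2.347, -0.0]
force: [-0.2, 0.8, -4.1]
opening: 0.0595
gripper_force: 30.0
```

```bash
python3 -c "
from h import *
im,d=read_camera('top')
go((*T['tall'],.33,TH))
z=read_state()['tool_pos'][2]-.212+.075
P=cloud('top',d)
g=tops('top',d,z+.02,(.44,-.35),.1,.04); print(g[3],g[2])
"
```

```text
t 4.33 pos [ 0.44   -0.3559  0.3527] yaw 0.118 zaxis [-0.001  0.001 -1.   ] q [-0.77  0.07  1.65 -0.    1.42 -0.89] op 0.0597 F [-0.4  0.8 -4.6]
[ 0.666 -0.052  0.33   0.115] -> [0.275  0.2606 0.0228] az 0.003
(517.0494186046511, 303.311877076412) 0.21781538716313192
```

Call:
carry_out(
  targets=[
    {"x": 0.025,"y": 0.024,"z": 0,"ax": 0,"ay": 0,"az": 0.003,"hand": 50},
    {"x": 0.06,"y": 0.057,"z": 0,"ax": 0,"ay": 0,"az": 0.003,"hand": 50},
    {"x": 0.1,"y": 0.095,"z": 0,"ax": 0,"ay": 0,"az": 0.003,"hand": 50},
    {"x": 0.14,"y": 0.133,"z": 0,"ax": 0,"ay": 0,"az": 0.003,"hand": 50},
    {"x": 0.18,"y": 0.171,"z": 0,"ax": 0,"ay": 0,"az": 0.003,"hand": 50},
    {"x": 0.22,"y": 0.209,"z": 0,"ax": 0,"ay": 0,"az": 0.003,"hand": 50},
    {"x": 0.255,"y": 0.242,"z": 0,"ax": 0,"ay": 0,"az": 0.003,"hand": 50},
    {"x": 0.275,"y": 0.261,"z": 0,"ax": 0,"ay": 0,"az": 0.003,"hand": 50},
  ],
)

```text
t: 5.32
tool_pos: [0.6673, -0.0497, 0.3497]
orientation: [-2.085, -2.344, 0.004]
force: [-0.1, -0.6, -4.2]
opening: 0.0592
gripper_force: 30.0
```

Call:
carry_out(
  targets=[
    {"x": 0,"y": 0,"z": 0.02,"ax": 0,"ay": 0,"az": 0,"hand": 50},
    {"x": 0,"y": 0,"z": 0.05,"ax": 0,"ay": 0,"az": 0,"hand": 50},
    {"x": 0,"y": 0,"z": 0.08,"ax": 0,"ay": 0,"az": 0,"hand": 50},
    {"x": 0,"y": 0,"z": 0.1,"ax": 0,"ay": 0,"az": 0,"hand": 50},
    {"x": 0,"y": 0,"z": 0.11,"ax": 0,"ay": 0,"az": 0,"hand": 50},
    {"x": 0,"y": 0,"z": 0.11,"ax": 0,"ay": 0,"az": 0,"hand": 50},
  ],
)

```text
t: 6.08
tool_pos: [0.6666, -0.0525, 0.2427]
orientation: [-2.09, -2.344, 0.001]
force: [-0.3, -0.6, -3.8]
opening: 0.0594
gripper_force: 30.0
```

```bash
python3 -c "
from h import *
im,d=read_camera('scene'); cv2.imwrite('pics/s3.png',cv2.resize(im[170:300,220:420],None,fx=4,fy=4,interpolation=3))
go((*T['tall'],.227,TH));go((*T['tall'],.227,TH))"
```

```text
t 6.12 pos [ 0.6671 -0.0525  0.2441] yaw 0.1147 zaxis [ 0. -0. -1.] q [-0.16  0.43  1.43 -0.    1.28 -0.27] op 0.06 F [ 0.1 -0.3 -2.7]
[ 0.666 -0.052  0.227  0.115] -> [ 0.0004 -0.0007  0.0171] az 0.0
t 6.12 pos [ 0.6671 -0.0525  0.2441] yaw 0.1147 zaxis [ 0. -0. -1.] q [-0.16  0.43  1.43 -0.    1.28 -0.27] op 0.06 F [ 0.1 -0.3 -2.7]
[ 0.666 -0.052  0.227  0.115] -> [ 0.0004 -0.0007  0.0171] az 0.0
```

View pics/s3.png

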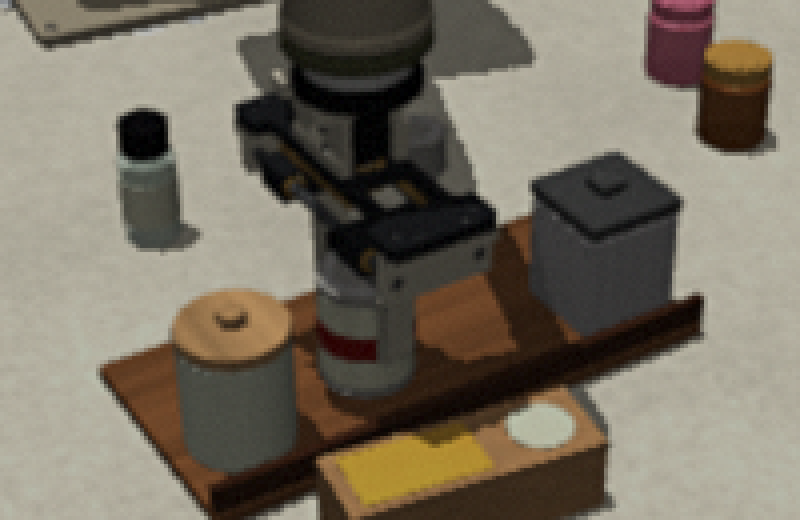

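The crop shows the tin held between canister and box, about 17 mm above the board, fingers clear of rail. Set down and release.

Call:
carry_out(
  targets=[
    {"x": 0,"y": 0,"z": 0.009,"ax": 0,"ay": 0,"az": 0,"hand": 50},
    {"x": 0,"y": 0,"z": 0.0145,"ax": 0,"ay": 0,"az": 0,"hand": 50},
    {"x": 0,"y": 0,"z": 0.0165,"ax": 0,"ay": 0,"az": 0,"hand": 50},
    {"x": 0,"y": 0,"z": 0.018,"ax": 0,"ay": 0,"az": 0,"hand": 50},
    {"x": 0,"y": 0,"z": 0.018,"ax": 0,"ay": 0,"az": 0,"hand": 50},
  ],
)

```text
t: 6.75
tool_pos: [0.667, -0.0521, 0.2272]
orientation: [-2.09, -2.345, 0.0]
force: [-7.1, 0.7, 6.7]
opening: 0.0595
gripper_force: 30.0
```

Call:
carry_out(
  targets=[
    {"x": 0,"y": 0,"z": 0,"ax": 0,"ay": 0,"az": 0,"hand": 70},
    {"x": 0,"y": 0,"z": 0,"ax": 0,"ay": 0,"az": 0,"hand": 82},
    {"x": 0,"y": 0,"z": 0,"ax": 0,"ay": 0,"az": 0,"hand": 82},
    {"x": 0,"y": 0,"z": -0.03,"ax": 0,"ay": 0,"az": 0,"hand": 82},
    {"x": 0,"y": 0,"z": -0.08,"ax": 0,"ay": 0,"az": 0,"hand": 82},
    {"x": 0,"y": 0,"z": -0.12,"ax": 0,"ay": 0,"az": 0,"hand": 82},
    {"x": 0,"y": 0,"z": -0.15,"ax": 0,"ay": 0,"az": 0,"hand": 82},
  ],
)

```text
t: 7.62
tool_pos: [0.6673, -0.0523, 0.3784]
orientation: [2.089, 2.344, 0.002]
force: [-0.5, -0.2, 0.6]
opening: 0.076
gripper_force: 0.0
```

```bash
python3 -c "
from h import *
go((*S['jar'],.37,TH),(*S['jar'],.3,TH))"
```

```text
t 7.62 pos [ 0.6673 -0.0523  0.3784] yaw 0.115 zaxis [ 0.003 -0.    -1.   ] q [-0.15  0.33  1.31 -0.    1.5  -0.27] op 0.076 F [-0.5 -0.2  0.6]
[0.486 0.336 0.37  0.115] -> [ 0.4062 -0.1355  0.0077] az 0.0
[0.486 0.336 0.3   0.115] -> [ 0.4062 -0.1356  0.0777] az 0.0
```

Call:
carry_out(
  targets=[
    {"x": 0.045,"y": -0.015,"z": 0,"ax": 0,"ay": 0,"az": 0,"hand": 90},
    {"x": 0.1,"y": -0.034,"z": 0,"ax": 0,"ay": 0,"az": 0,"hand": 90},
    {"x": 0.155,"y": -0.052,"z": 0,"ax": 0,"ay": 0,"az": 0,"hand": 90},
    {"x": 0.21,"y": -0.07,"z": 0,"ax": 0,"ay": 0,"az": 0,"hand": 90},
    {"x": 0.265,"y": -0.089,"z": 0,"ax": 0,"ay": 0,"az": 0,"hand": 90},
    {"x": 0.32,"y": -0.107,"z": 0.01,"ax": 0,"ay": 0,"az": 0,"hand": 90},
    {"x": 0.37,"y": -0.123,"z": 0.04,"ax": 0,"ay": 0,"az": 0,"hand": 90},
    {"x": 0.406,"y": -0.1355,"z": 0.07,"ax": 0,"ay": 0,"az": 0,"hand": 90},
  ],
)

```text
t: 8.62
tool_pos: [0.4847, 0.3376, 0.3056]
orientation: [2.088, 2.347, 0.003]
force: [1.5, -0.1, 0.4]
opening: 0.0836
gripper_force: 0.0
```

```bash
python3 -c "
from h import *
im,d=read_camera('top');np.save('pics/t3.npy',d)
cv2.imwrite('pics/t3.png',im)
C={}
for k,z,xy in(('can',.1,(.6767,-.1412)),('box',.102,(.646,.1262)),('tall',.088,T['tall'])):
    C[k]=tops('top',d,z,xy,.05,.003)[0];print(k,C[k].round(4))
v=(C['box']-C['can']);L=np.linalg.norm(v);e=v/L;m=(C['box']+C['can'])/2
w=C['tall']-m;print('along',w@e,'across(+x)',w@np.array([e[1],-e[0]]))
s=cv2.imread('pics/t3.png')
s2,_=read_camera('scene');a=cv2.resize(s2[150:220,360:470],None,fx=4,fy=4,interpolation=3);b=cv2.resize(s[160:300,240:440],None,fx=2,fy=2,interpolation=3)
cv2.imwrite('pics/v3.png',np.hstack([cv2.resize(a,(400,280)),b]))
go((*S['jar'],.3,TH),(*S['jar'],.213,TH))"
```

```text
can [ 0.6767 -0.1413]
box [0.646  0.1263]
tall [ 0.6654 -0.0512]
along -0.04393658166242969 across(+x) -0.000985031702276902
t 8.72 pos [0.4826 0.3379 0.3015] yaw 0.1189 zaxis [-0.006 -0.002 -1.   ] q [0.52 0.17 1.63 0.   1.34 0.4 ] op 0.0837 F [ 0.2 -0.6 -0.6]
[0.486 0.336 0.3   0.115] -> [-0.0026  0.0032  0.0015] az 0.004
[0.486 0.336 0.213 0.115] -> [-0.0025  0.0038  0.0885] az 0.004
```

View pics/v3.png

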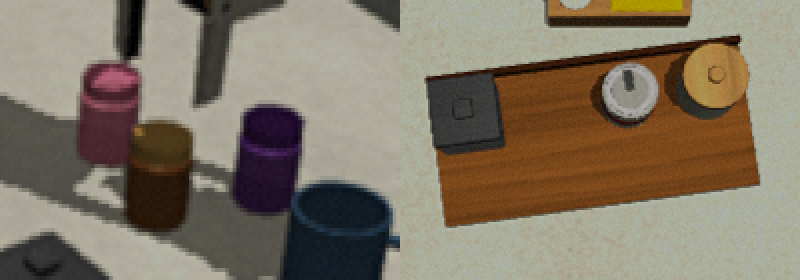

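The crops show the tall tin standing upright on the tray between box and canister (within 1 mm of its place), and the fingers open above the amber jar (160,175). Settle, then check.

Call:
carry_out(
  targets=[
    {"x": 0,"y": 0,"z": 0.01,"ax": 0,"ay": 0,"az": 0,"hand": 90},
    {"x": 0,"y": 0,"z": 0.02,"ax": 0,"ay": 0,"az": 0,"hand": 90},
    {"x": 0,"y": 0,"z": 0.02,"ax": 0,"ay": 0,"az": 0,"hand": 90},
    {"x": 0,"y": 0,"z": 0.02,"ax": 0,"ay": 0,"az": 0,"hand": 90},
  ],
)

```text
t: 9.22
tool_pos: [0.4864, 0.335, 0.2863]
orientation: [2.091, 2.344, 0.001]
force: [-0.7, 0.9, 0.5]
opening: 0.0838
gripper_force: 0.0
```

```bash
python3 -c "
from h import *
dt=np.load('pics/top0.npy')
print('pink',tops('top',dt,.072,(.38,.35),.05,.004)[0])
go((*S['jar'],.3,TH),(*S['jar'],.213,TH))"
```

```text
pink [0.37998299 0.35334406]
t 9.22 pos [0.4864 0.335  0.2863] yaw 0.1138 zaxis [ 0.001  0.    -1.   ] q [ 0.52  0.19  1.64 -0.    1.31  0.4 ] op 0.0838 F [-0.7  0.9  0.5]
[0.486 0.336 0.3   0.115] -> [ 0.0008 -0.0002 -0.0137] az -0.001
[0.486 0.336 0.213 0.115] -> [ 0.0007 -0.0003  0.0733] az -0.001
```

Call:
carry_out(
  targets=[
    {"x": 0.0005,"y": 0,"z": 0.035,"ax": 0,"ay": 0,"az": 0,"hand": 90},
    {"x": 0.0005,"y": 0,"z": 0.06,"ax": 0,"ay": 0,"az": 0,"hand": 90},
    {"x": 0.0005,"y": 0,"z": 0.074,"ax": 0,"ay": 0,"az": 0,"hand": 90},
    {"x": 0.0005,"y": 0,"z": 0.074,"ax": 0,"ay": 0,"az": 0,"hand": 55},
    {"x": 0.0005,"y": 0,"z": 0.074,"ax": 0,"ay": 0,"az": 0,"hand": 45},
    {"x": 0.0005,"y": 0,"z": 0.074,"ax": 0,"ay": 0,"az": 0,"hand": 45},
    {"x": 0.0005,"y": 0,"z": 0.074,"ax": 0,"ay": 0,"az": 0,"hand": 45},
    {"x": 0.0005,"y": 0,"z": 0.074,"ax": 0,"ay": 0,"az": 0,"hand": 45},
  ],
  newtons=28,
)

```text
t: 10.22
tool_pos: [0.4863, 0.3363, 0.213]
orientation: [2.09, 2.345, 0.003]
force: [1.1, 0.2, 5.9]
opening: 0.0536
gripper_force: 28.0
```

Call:
carry_out(
  targets=[
    {"x": 0,"y": 0,"z": -0.03,"ax": 0,"ay": 0,"az": 0,"hand": 45},
    {"x": 0,"y": 0,"z": -0.08,"ax": 0,"ay": 0,"az": 0,"hand": 45},
    {"x": 0,"y": 0,"z": -0.13,"ax": 0,"ay": 0,"az": 0,"hand": 45},
    {"x": 0,"y": 0,"z": -0.15,"ax": 0,"ay": 0,"az": 0,"hand": 45},
    {"x": 0,"y": 0,"z": -0.15,"ax": 0,"ay": 0,"az": 0,"hand": 45},
  ],
)

```text
t: 10.85
tool_pos: [0.486, 0.3362, 0.3623]
orientation: [2.09, 2.345, 0.003]
force: [0.4, 0.9, -4.5]
opening: 0.0538
gripper_force: 28.0
```

```bash
python3 -c "
from h import *
go((*T['jar'],.363,TH))"
```

```text
t 10.85 pos [0.486  0.3362 0.3623] yaw 0.115 zaxis [ 0.002  0.001 -1.   ] q [0.52 0.13 1.57 0.   1.44 0.4 ] op 0.0538 F [ 0.4  0.9 -4.5]
[0.656 0.037 0.363 0.115] -> [-0.3165  0.1347 -0.0007] az 0.0
```

Call:
carry_out(
  targets=[
    {"x": -0.03,"y": 0.013,"z": 0,"ax": 0,"ay": 0,"az": 0,"hand": 45},
    {"x": -0.07,"y": 0.03,"z": 0,"ax": 0,"ay": 0,"az": 0,"hand": 45},
    {"x": -0.12,"y": 0.051,"z": 0,"ax": 0,"ay": 0,"az": 0,"hand": 45},
    {"x": -0.17,"y": 0.072,"z": 0,"ax": 0,"ay": 0,"az": 0,"hand": 45},
    {"x": -0.22,"y": 0.094,"z": 0,"ax": 0,"ay": 0,"az": 0,"hand": 45},
    {"x": -0.265,"y": 0.113,"z": 0,"ax": 0,"ay": 0,"az": 0,"hand": 45},
    {"x": -0.3,"y": 0.128,"z": 0,"ax": 0,"ay": 0,"az": 0,"hand": 45},
    {"x": -0.317,"y": 0.1355,"z": 0,"ax": 0,"ay": 0,"az": 0,"hand": 45},
  ],
)

```text
t: 11.85
tool_pos: [0.6566, 0.0347, 0.3576]
orientation: [-2.09, -2.34, 0.006]
force: [-0.1, 0.2, -2.8]
opening: 0.0535
gripper_force: 28.0
```

Call:
carry_out(
  targets=[
    {"x": 0,"y": 0,"z": 0.02,"ax": 0,"ay": 0,"az": 0,"hand": 45},
    {"x": 0,"y": 0,"z": 0.06,"ax": 0,"ay": 0,"az": 0,"hand": 45},
    {"x": 0,"y": 0,"z": 0.09,"ax": 0,"ay": 0,"az": 0,"hand": 45},
    {"x": 0,"y": 0,"z": 0.115,"ax": 0,"ay": 0,"az": 0,"hand": 45},
    {"x": 0,"y": 0,"z": 0.125,"ax": 0,"ay": 0,"az": 0,"hand": 45},
    {"x": 0,"y": 0,"z": 0.125,"ax": 0,"ay": 0,"az": 0,"hand": 45},
  ],
)

```text
t: 12.6
tool_pos: [0.6557, 0.0378, 0.235]
orientation: [-2.087, -2.345, 0.003]
force: [0.9, 0.2, -2.9]
opening: 0.0536
gripper_force: 28.0
```

```bash
python3 -c "
from h import *
go((*T['jar'],.225,TH))"
```

```text
t 12.6 pos [0.6557 0.0378 0.235 ] yaw 0.1161 zaxis [-0.003  0.    -1.   ] q [-0.02  0.41  1.47  0.    1.26 -0.14] op 0.0536 F [ 0.9  0.2 -2.9]
[0.656 0.037 0.225 0.115] -> [-0.0006  0.0004  0.01  ] az 0.002
```

Call:
carry_out(
  targets=[
    {"x": -0.0005,"y": 0.0005,"z": 0.006,"ax": 0,"ay": 0,"az": 0,"hand": 45},
    {"x": -0.0005,"y": 0.0005,"z": 0.01,"ax": 0,"ay": 0,"az": 0,"hand": 45},
    {"x": -0.0005,"y": 0.0005,"z": 0.0125,"ax": 0,"ay": 0,"az": 0,"hand": 45},
    {"x": -0.0005,"y": 0.0005,"z": 0.0125,"ax": 0,"ay": 0,"az": 0,"hand": 45},
    {"x": -0.0005,"y": 0.0005,"z": 0.0125,"ax": 0,"ay": 0,"az": 0,"hand": 45},
  ],
)

```text
t: 13.22
tool_pos: [0.6575, 0.0362, 0.2251]
orientation: [2.09, 2.345, 0.001]
force: [-3.6, -0.4, 5.4]
opening: 0.0533
gripper_force: 28.0
```

Call:
carry_out(
  targets=[
    {"x": 0,"y": 0,"z": 0,"ax": 0,"ay": 0,"az": 0,"hand": 65},
    {"x": 0,"y": 0,"z": 0,"ax": 0,"ay": 0,"az": 0,"hand": 78},
    {"x": 0,"y": 0,"z": 0,"ax": 0,"ay": 0,"az": 0,"hand": 78},
    {"x": 0,"y": 0,"z": -0.03,"ax": 0,"ay": 0,"az": 0,"hand": 78},
    {"x": 0,"y": 0,"z": -0.08,"ax": 0,"ay": 0,"az": 0,"hand": 78},
    {"x": 0,"y": 0,"z": -0.12,"ax": 0,"ay": 0,"az": 0,"hand": 78},
    {"x": 0,"y": 0,"z": -0.12,"ax": 0,"ay": 0,"az": 0,"hand": 78},
  ],
)

```text
t: 14.1
tool_pos: [0.6587, 0.0363, 0.3496]
orientation: [2.086, 2.341, 0.009]
force: [0.4, 0.2, -0.7]
opening: 0.0724
gripper_force: 0.0
```

```bash
python3 -c "
from h import *
go((*S['flat'],.3,TH),(*S['flat'],.26,TH),(*S['flat'],.19,TH))"
```

```text
t 14.1 pos [0.6587 0.0363 0.3496] yaw 0.1151 zaxis [ 0.009 -0.    -1.   ] q [-0.02  0.31  1.38  0.    1.44 -0.14] op 0.0724 F [ 0.4  0.2 -0.7]
[0.419 0.097 0.3   0.115] -> [ 0.0881 -0.2312  0.0475] az 0.0
[0.419 0.097 0.26  0.115] -> [ 0.0882 -0.2316  0.0875] az 0.0
[0.419 0.097 0.19  0.115] -> [ 0.0883 -0.2321  0.1575] az 0.0
```

Call:
carry_out(
  targets=[
    {"x": 0.015,"y": -0.04,"z": 0,"ax": 0,"ay": 0,"az": 0,"hand": 80},
    {"x": 0.035,"y": -0.09,"z": 0,"ax": 0,"ay": 0,"az": 0,"hand": 80},
    {"x": 0.055,"y": -0.14,"z": 0.01,"ax": 0,"ay": 0,"az": 0,"hand": 80},
    {"x": 0.073,"y": -0.19,"z": 0.03,"ax": 0,"ay": 0,"az": 0,"hand": 80},
    {"x": 0.088,"y": -0.229,"z": 0.06,"ax": 0,"ay": 0,"az": 0,"hand": 80},
    {"x": 0.088,"y": -0.229,"z": 0.09,"ax": 0,"ay": 0,"az": 0,"hand": 80},
    {"x": 0.088,"y": -0.229,"z": 0.09,"ax": 0,"ay": 0,"az": 0,"hand": 80},
    {"x": 0.088,"y": -0.229,"z": 0.09,"ax": 0,"ay": 0,"az": 0,"hand": 80},
  ],
)

```text
t: 15.1
tool_pos: [0.4203, 0.0974, 0.2549]
orientation: [2.09, 2.345, 0.0]
force: [0.6, 0.7, 1.0]
opening: 0.0747
gripper_force: 0.0
```

```bash
cat >> h.py <<'E'
def row(d,ks,extra={}):
    C={k:tops('top',d,z,xy,.05,.003)[0] for k,z,xy in(('can',.1,(.6767,-.1412)),('box',.102,(.646,.1262)))}
    v=(C['box']-C['can']);e=v/np.linalg.norm(v);m=(C['box']+C['can'])/2
    for k in ks:
        z=dict(tall=.088,jar=.084,flat=.119,bottle=.107)[k]; c=tops('top',d,z,T[k],.035,.003)[0]; w=c-m
        print(k,c.round(4),'along',round(w@e,4),'across',round(w@np.array([e[1],-e[0]]),4))
E
python3 -c "
from h import *
im,d=read_camera('top');row(d,['tall','jar'])
go((*S['flat'],.19,TH))
s2,_=read_camera('scene');a=cv2.resize(s2[150:310,230:430],None,fx=4,fy=3.5,interpolation=3)
cv2.imwrite('pics/v4.png',a)"
```

```text
tall [ 0.6653 -0.0513] along -0.0439 across -0.001
jar [0.6561 0.0365] along 0.0443 across -0.0002
t 15.15 pos [0.4206 0.0973 0.2554] yaw 0.1147 zaxis [ 0.002  0.    -1.   ] q [ 0.11 -0.21  2.1   0.    1.25 -0.01] op 0.0742 F [-0.1 -0.  -0.2]
[0.419 0.097 0.19  0.115] -> [ 0.0001 -0.0014  0.0654] az 0.0
```

View pics/v4.png

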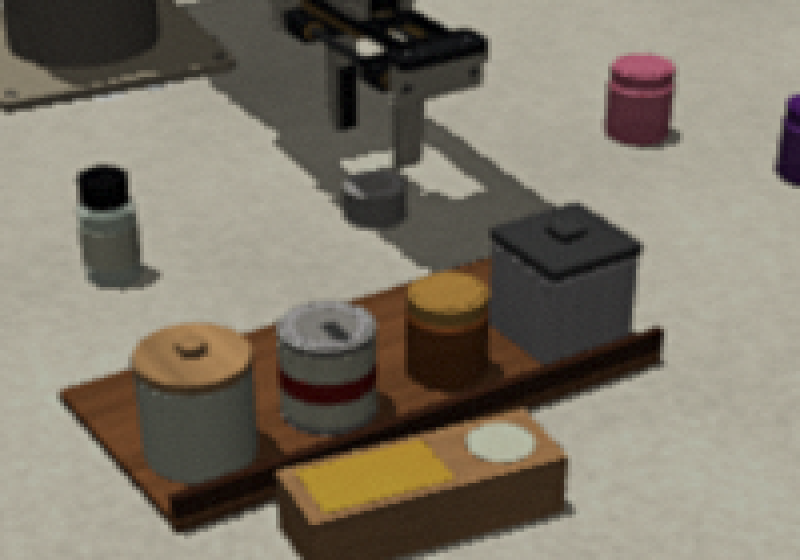

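The crop shows the row canister, tin, jar and box standing upright, with the fingers above the flat tin (375,195). Gripping the flat tin.

Call:
carry_out(
  targets=[
    {"x": 0,"y": -0.001,"z": 0.035,"ax": 0,"ay": 0,"az": 0,"hand": 80},
    {"x": 0,"y": -0.001,"z": 0.055,"ax": 0,"ay": 0,"az": 0,"hand": 80},
    {"x": 0,"y": -0.001,"z": 0.064,"ax": 0,"ay": 0,"az": 0,"hand": 80},
    {"x": 0,"y": -0.001,"z": 0.064,"ax": 0,"ay": 0,"az": 0,"hand": 55},
    {"x": 0,"y": -0.001,"z": 0.064,"ax": 0,"ay": 0,"az": 0,"hand": 40},
    {"x": 0,"y": -0.001,"z": 0.064,"ax": 0,"ay": 0,"az": 0,"hand": 40},
    {"x": 0,"y": -0.001,"z": 0.064,"ax": 0,"ay": 0,"az": 0,"hand": 40},
    {"x": 0,"y": -0.001,"z": 0.064,"ax": 0,"ay": 0,"az": 0,"hand": 40},
  ],
  newtons=25,
)

```text
t: 16.2
tool_pos: [0.4193, 0.0973, 0.1912]
orientation: [2.089, 2.345, 0.002]
force: [-1.0, 0.4, 5.0]
opening: 0.0474
gripper_force: 25.0
```

Call:
carry_out(
  targets=[
    {"x": 0,"y": 0,"z": -0.03,"ax": 0,"ay": 0,"az": 0,"hand": 40},
    {"x": 0,"y": 0,"z": -0.08,"ax": 0,"ay": 0,"az": 0,"hand": 40},
    {"x": 0,"y": 0,"z": -0.12,"ax": 0,"ay": 0,"az": 0,"hand": 40},
    {"x": 0,"y": 0,"z": -0.14,"ax": 0,"ay": 0,"az": 0,"hand": 40},
    {"x": 0,"y": 0,"z": -0.14,"ax": 0,"ay": 0,"az": 0,"hand": 40},
    {"x": 0,"y": 0,"z": -0.14,"ax": 0,"ay": 0,"az": 0,"hand": 40},
  ],
)

```text
t: 16.95
tool_pos: [0.4182, 0.0972, 0.3288]
orientation: [-2.089, -2.344, 0.002]
force: [0.6, -0.8, -1.0]
opening: 0.0474
gripper_force: 25.0
```

```bash
python3 -c "
from h import *
go((.666,-.0518,.331,TH))"
```

```text
t 16.95 pos [0.4182 0.0972 0.3288] yaw 0.115 zaxis [-0.002 -0.    -1.   ] q [ 0.11 -0.3   2.03 -0.    1.41 -0.01] op 0.0474 F [ 0.6 -0.8 -1. ]
[ 0.666 -0.052  0.331  0.115] -> [-0.1765  0.2291 -0.0026] az 0.0
```

Call:
carry_out(
  targets=[
    {"x": -0.015,"y": 0.02,"z": 0,"ax": 0,"ay": 0,"az": 0,"hand": 40},
    {"x": -0.04,"y": 0.052,"z": 0,"ax": 0,"ay": 0,"az": 0,"hand": 40},
    {"x": -0.07,"y": 0.091,"z": 0,"ax": 0,"ay": 0,"az": 0,"hand": 40},
    {"x": -0.105,"y": 0.136,"z": 0,"ax": 0,"ay": 0,"az": 0,"hand": 40},
    {"x": -0.138,"y": 0.179,"z": 0,"ax": 0,"ay": 0,"az": 0,"hand": 40},
    {"x": -0.162,"y": 0.21,"z": 0,"ax": 0,"ay": 0,"az": 0,"hand": 40},
    {"x": -0.176,"y": 0.228,"z": 0,"ax": 0,"ay": 0,"az": 0,"hand": 40},
    {"x": -0.176,"y": 0.228,"z": 0,"ax": 0,"ay": 0,"az": 0,"hand": 40},
  ],
)

```text
t: 17.95
tool_pos: [0.6655, -0.0523, 0.3272]
orientation: [-2.09, -2.342, 0.003]
force: [-0.6, 0.7, -1.9]
opening: 0.0476
gripper_force: 25.0
```

Call:
carry_out(
  targets=[
    {"x": 0,"y": 0,"z": 0.02,"ax": 0,"ay": 0,"az": 0,"hand": 40},
    {"x": 0,"y": 0,"z": 0.035,"ax": 0,"ay": 0,"az": 0,"hand": 40},
    {"x": 0,"y": 0,"z": 0.04,"ax": 0,"ay": 0,"az": 0,"hand": 40},
    {"x": 0,"y": 0,"z": 0.04,"ax": 0,"ay": 0,"az": 0,"hand": 40},
    {"x": 0,"y": 0,"z": 0.04,"ax": 0,"ay": 0,"az": 0,"hand": 40},
  ],
)

```text
t: 18.58
tool_pos: [0.6656, -0.0513, 0.2911]
orientation: [2.089, 2.345, 0.001]
force: [0.1, -0.5, -0.9]
opening: 0.0474
gripper_force: 25.0
```

```bash
python3 -c "
from h import *
s2,_=read_camera('scene');cv2.imwrite('pics/v5.png',cv2.resize(s2[170:280,260:390],None,fx=5,fy=5,interpolation=3))
go((.666,-.0518,.278,TH))"
```

```text
t 18.62 pos [ 0.6657 -0.0514  0.2912] yaw 0.1151 zaxis [ 0.002 -0.    -1.   ] q [-0.15  0.38  1.4   0.    1.35 -0.27] op 0.0475 F [ 0.  -0.4 -1.1]
[ 0.666 -0.052  0.278  0.115] -> [-0.0005  0.0002  0.0132] az 0.001
```

View pics/v5.png

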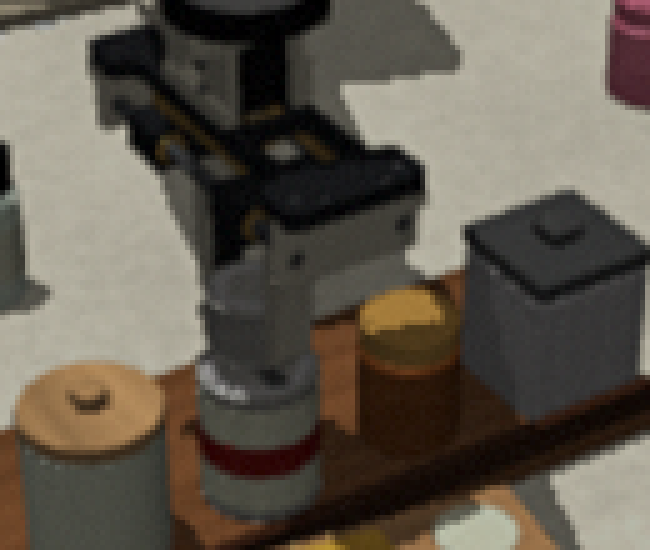

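The crop shows the flat tin centred over the tall tin, about 13 mm above it. Lowering and releasing with a small opening.

Call:
carry_out(
  targets=[
    {"x": -0.0005,"y": 0,"z": 0.006,"ax": 0,"ay": 0,"az": 0,"hand": 40},
    {"x": -0.0005,"y": 0,"z": 0.01,"ax": 0,"ay": 0,"az": 0,"hand": 40},
    {"x": -0.0005,"y": 0,"z": 0.012,"ax": 0,"ay": 0,"az": 0,"hand": 40},
    {"x": -0.0005,"y": 0,"z": 0.013,"ax": 0,"ay": 0,"az": 0,"hand": 40},
    {"x": -0.0005,"y": 0,"z": 0.013,"ax": 0,"ay": 0,"az": 0,"hand": 40},
  ],
)

```text
t: 19.25
tool_pos: [0.6654, -0.0519, 0.2783]
orientation: [-2.09, -2.345, 0.0]
force: [-4.0, 0.2, 6.1]
opening: 0.0473
gripper_force: 25.0
```

Call:
carry_out(
  targets=[
    {"x": 0,"y": 0,"z": 0,"ax": 0,"ay": 0,"az": 0,"hand": 56},
    {"x": 0,"y": 0,"z": 0,"ax": 0,"ay": 0,"az": 0,"hand": 70},
    {"x": 0,"y": 0,"z": 0,"ax": 0,"ay": 0,"az": 0,"hand": 70},
    {"x": 0,"y": 0,"z": -0.02,"ax": 0,"ay": 0,"az": 0,"hand": 70},
    {"x": 0,"y": 0,"z": -0.06,"ax": 0,"ay": 0,"az": 0,"hand": 70},
    {"x": 0,"y": 0,"z": -0.09,"ax": 0,"ay": 0,"az": 0,"hand": 70},
    {"x": 0,"y": 0,"z": -0.09,"ax": 0,"ay": 0,"az": 0,"hand": 70},
  ],
)

```text
t: 20.12
tool_pos: [0.6665, -0.052, 0.3729]
orientation: [2.086, 2.34, 0.007]
force: [0.0, -0.0, 1.0]
opening: 0.0649
gripper_force: 0.0
```

```bash
python3 -c "
from h import *
go((*S['bottle'],.34,TH+np.pi/2),(*S['bottle'],.34,TH-np.pi/2))"
```

```text
t 20.12 pos [ 0.6665 -0.052   0.3729] yaw 0.1151 zaxis [ 0.008 -0.001 -1.   ] q [-0.15  0.33  1.32  0.    1.49 -0.27] op 0.0649 F [ 0. -0.  1.]
[ 0.421 -0.113  0.34   1.685] -> [-0.0321 -0.2511  0.031 ] az -1.57
[ 0.421 -0.113  0.34  -1.456] -> [-0.0321 -0.2511  0.031 ] az 1.571
```

Call:
carry_out(
  targets=[
    {"x": -0.004,"y": -0.03,"z": 0,"ax": 0,"ay": 0,"az": 0.15,"hand": 85},
    {"x": -0.009,"y": -0.07,"z": 0,"ax": 0,"ay": 0,"az": 0.32,"hand": 85},
    {"x": -0.014,"y": -0.11,"z": 0,"ax": 0,"ay": 0,"az": 0.5,"hand": 85},
    {"x": -0.019,"y": -0.15,"z": 0,"ax": 0,"ay": 0,"az": 0.68,"hand": 85},
    {"x": -0.024,"y": -0.19,"z": 0.01,"ax": 0,"ay": 0,"az": 0.86,"hand": 85},
    {"x": -0.028,"y": -0.22,"z": 0.02,"ax": 0,"ay": 0,"az": 1.04,"hand": 85},
    {"x": -0.031,"y": -0.24,"z": 0.028,"ax": 0,"ay": 0,"az": 1.22,"hand": 85},
    {"x": -0.032,"y": -0.25,"z": 0.031,"ax": 0,"ay": 0,"az": 1.4,"hand": 85},
  ],
)

```text
t: 21.12
tool_pos: [0.4194, -0.1124, 0.3352]
orientation: [-3.11, -0.437, 0.002]
force: [0.2, 0.5, -0.2]
opening: 0.079
gripper_force: 0.0
```

Call:
carry_out(
  targets=[
    {"x": 0,"y": 0,"z": 0,"ax": 0,"ay": 0,"az": 0.12,"hand": 85},
    {"x": 0,"y": 0,"z": 0,"ax": 0,"ay": 0,"az": 0.171,"hand": 85},
    {"x": 0,"y": 0,"z": 0,"ax": 0,"ay": 0,"az": 0.171,"hand": 85},
    {"x": 0,"y": 0,"z": 0,"ax": 0,"ay": 0,"az": 0.171,"hand": 85},
  ],
)

```text
t: 21.62
tool_pos: [0.4207, -0.1123, 0.3361]
orientation: [-3.136, -0.182, 0.0]
force: [0.4, 0.4, -0.1]
opening: 0.0793
gripper_force: 0.0
```

```bash
python3 -c "
from h import *
im,d=read_camera('top');row(d,['jar','flat'])
go((*S['bottle'],.222,TH-np.pi/2))
s2,_=read_camera('scene');cv2.imwrite('pics/v6.png',cv2.resize(s2[140:300,210:410],None,fx=4,fy=3.5,interpolation=3))"
```

```text
jar [0.6561 0.0364] along 0.0443 across -0.0002
flat [ 0.6641 -0.0525] along -0.045 across -0.0024
t 21.68 pos [ 0.4207 -0.1123  0.3361] yaw -1.4548 zaxis [-0.  0. -1.] q [-0.38 -0.29  2.01  0.    1.42  1.08] op 0.0792 F [-0.3 -0.8  0.3]
[ 0.421 -0.113  0.222 -1.456] -> [0.0003 0.0006 0.1141] az 0.001
```

View pics/v6.png

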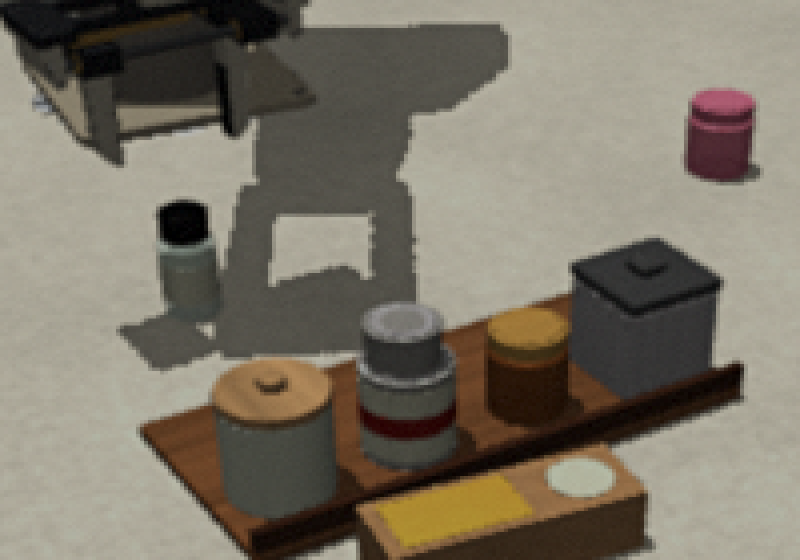

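The crop shows the flat tin squarely on the tall tin, and the open fingers above the bottle (190,260). Gripping the bottle.

Call:
carry_out(
  targets=[
    {"x": 0,"y": 0.0005,"z": 0.05,"ax": 0,"ay": 0,"az": 0,"hand": 85},
    {"x": 0,"y": 0.0005,"z": 0.09,"ax": 0,"ay": 0,"az": 0,"hand": 85},
    {"x": 0,"y": 0.0005,"z": 0.114,"ax": 0,"ay": 0,"az": 0,"hand": 85},
    {"x": 0,"y": 0.0005,"z": 0.116,"ax": 0,"ay": 0,"az": 0,"hand": 55},
    {"x": 0,"y": 0.0005,"z": 0.116,"ax": 0,"ay": 0,"az": 0,"hand": 35},
    {"x": 0,"y": 0.0005,"z": 0.116,"ax": 0,"ay": 0,"az": 0,"hand": 35},
    {"x": 0,"y": 0.0005,"z": 0.116,"ax": 0,"ay": 0,"az": 0,"hand": 35},
    {"x": 0,"y": 0.0005,"z": 0.116,"ax": 0,"ay": 0,"az": 0,"hand": 35},
  ],
  newtons=22,
)

```text
t: 22.72
tool_pos: [0.4214, -0.113, 0.2212]
orientation: [3.136, 0.18, 0.003]
force: [-0.7, 0.9, 5.1]
opening: 0.042
gripper_force: 22.0
```

Call:
carry_out(
  targets=[
    {"x": 0,"y": 0,"z": -0.02,"ax": 0,"ay": 0,"az": 0,"hand": 35},
    {"x": 0,"y": 0,"z": -0.06,"ax": 0,"ay": 0,"az": 0,"hand": 35},
    {"x": 0,"y": 0,"z": -0.08,"ax": 0,"ay": 0,"az": 0,"hand": 35},
    {"x": 0,"y": 0,"z": -0.08,"ax": 0,"ay": 0,"az": 0,"hand": 35},
    {"x": 0,"y": 0,"z": -0.08,"ax": 0,"ay": 0,"az": 0,"hand": 35},
  ],
)

```text
t: 23.35
tool_pos: [0.4204, -0.1127, 0.2991]
orientation: [-3.136, -0.18, 0.002]
force: [-0.3, -0.3, -2.2]
opening: 0.0416
gripper_force: 22.0
```

```bash
python3 -c "
from h import *
im,d=read_camera('top')
go((*(np.array([.6561,.0365])-.068*EX),.302,TH-np.pi/2))"
```

```text
t 23.4 pos [ 0.4203 -0.1126  0.2987] yaw -1.456 zaxis [-0.002  0.001 -1.   ] q [-0.38 -0.25  2.05 -0.    1.34  1.08] op 0.0414 F [ 0.   1.  -1.7]
[ 0.589  0.029  0.302 -1.456] -> [ 0.1834 -0.1212 -0.0035] az 0.0
```

Call:
carry_out(
  targets=[
    {"x": 0.012,"y": -0.008,"z": 0,"ax": 0,"ay": 0,"az": 0,"hand": 35},
    {"x": 0.04,"y": -0.026,"z": 0,"ax": 0,"ay": 0,"az": 0,"hand": 35},
    {"x": 0.075,"y": -0.05,"z": 0,"ax": 0,"ay": 0,"az": 0,"hand": 35},
    {"x": 0.115,"y": -0.076,"z": 0,"ax": 0,"ay": 0,"az": 0,"hand": 35},
    {"x": 0.15,"y": -0.1,"z": 0,"ax": 0,"ay": 0,"az": 0,"hand": 35},
    {"x": 0.173,"y": -0.115,"z": 0,"ax": 0,"ay": 0,"az": 0,"hand": 35},
    {"x": 0.183,"y": -0.121,"z": 0,"ax": 0,"ay": 0,"az": 0,"hand": 35},
    {"x": 0.183,"y": -0.121,"z": 0,"ax": 0,"ay": 0,"az": 0,"hand": 35},
  ],
)

```text
t: 24.4
tool_pos: [0.5888, 0.0288, 0.2994]
orientation: [-3.136, -0.182, 0.002]
force: [-0.1, -1.1, -1.6]
opening: 0.0416
gripper_force: 22.0
```

Call:
carry_out(
  targets=[
    {"x": 0,"y": 0,"z": 0.025,"ax": 0,"ay": 0,"az": 0,"hand": 35},
    {"x": 0,"y": 0,"z": 0.045,"ax": 0,"ay": 0,"az": 0,"hand": 35},
    {"x": 0,"y": 0,"z": 0.055,"ax": 0,"ay": 0,"az": 0,"hand": 35},
    {"x": 0,"y": 0,"z": 0.055,"ax": 0,"ay": 0,"az": 0,"hand": 35},
    {"x": 0,"y": 0,"z": 0.055,"ax": 0,"ay": 0,"az": 0,"hand": 35},
  ],
)

```text
t: 25.02
tool_pos: [0.5891, 0.0282, 0.2461]
orientation: [3.136, 0.18, 0.002]
force: [0.9, 0.4, -1.8]
opening: 0.0412
gripper_force: 22.0
```

```bash
python3 -c "
from h import *
im,d=read_camera('top')
go((*(np.array([.6561,.0365])-.068*EX),.234,TH-np.pi/2))"
```

```text
t 25.07 pos [0.5892 0.0282 0.2463] yaw -1.4561 zaxis [ 0.002 -0.    -1.   ] q [-0.04  0.23  1.67  0.    1.24  1.42] op 0.0417 F [ 0.2 -0.3 -1.9]
[ 0.589  0.029  0.234 -1.456] -> [-0.0006 -0.0006  0.0123] az 0.0
```

Call:
carry_out(
  targets=[
    {"x": -0.0005,"y": -0.0005,"z": 0.006,"ax": 0,"ay": 0,"az": 0,"hand": 35},
    {"x": -0.0005,"y": -0.0005,"z": 0.01,"ax": 0,"ay": 0,"az": 0,"hand": 35},
    {"x": -0.0005,"y": -0.0005,"z": 0.0125,"ax": 0,"ay": 0,"az": 0,"hand": 35},
    {"x": -0.0005,"y": -0.0005,"z": 0.013,"ax": 0,"ay": 0,"az": 0,"hand": 35},
    {"x": -0.0005,"y": -0.0005,"z": 0.013,"ax": 0,"ay": 0,"az": 0,"hand": 35},
  ],
)

```text
t: 25.7
tool_pos: [0.5884, 0.0289, 0.2333]
orientation: [-3.136, -0.18, -0.0]
force: [-4.3, 1.5, 9.2]
opening: 0.0417
gripper_force: 22.0
```

Call:
carry_out(
  targets=[
    {"x": 0,"y": 0,"z": 0,"ax": 0,"ay": 0,"az": 0,"hand": 50},
    {"x": 0,"y": 0,"z": 0,"ax": 0,"ay": 0,"az": 0,"hand": 65},
    {"x": 0,"y": 0,"z": 0,"ax": 0,"ay": 0,"az": 0,"hand": 65},
    {"x": 0,"y": 0,"z": -0.03,"ax": 0,"ay": 0,"az": 0,"hand": 65},
    {"x": 0,"y": 0,"z": -0.08,"ax": 0,"ay": 0,"az": 0,"hand": 65},
    {"x": 0,"y": 0,"z": -0.13,"ax": 0,"ay": 0,"az": 0,"hand": 65},
    {"x": 0,"y": 0,"z": -0.16,"ax": 0,"ay": 0,"az": 0,"hand": 65},
  ],
)

```text
t: 26.58
tool_pos: [0.5886, 0.0287, 0.3955]
orientation: [3.136, 0.18, 0.006]
force: [0.8, 0.2, -0.4]
opening: 0.0604
gripper_force: 0.0
```

Call:
carry_out(
  targets=[
    {"x": -0.04,"y": 0,"z": 0,"ax": 0,"ay": 0,"az": 0,"hand": 65},
    {"x": -0.09,"y": 0,"z": 0,"ax": 0,"ay": 0,"az": 0,"hand": 65},
    {"x": -0.14,"y": -0.05,"z": 0,"ax": 0,"ay": 0,"az": 0,"hand": 65},
    {"x": -0.16,"y": -0.11,"z": 0,"ax": 0,"ay": 0,"az": 0,"hand": 65},
    {"x": -0.16,"y": -0.17,"z": 0,"ax": 0,"ay": 0,"az": 0,"hand": 65},
    {"x": -0.16,"y": -0.22,"z": 0,"ax": 0,"ay": 0,"az": 0,"hand": 65},
    {"x": -0.16,"y": -0.25,"z": 0,"ax": 0,"ay": 0,"az": 0,"hand": 65},
    {"x": -0.16,"y": -0.25,"z": 0,"ax": 0,"ay": 0,"az": 0,"hand": 65},
  ],
)

```text
t: 27.58
tool_pos: [0.4, 0.2604, 0.3921]
orientation: [-3.136, -0.185, 0.0]
force: [-0.9, -0.2, -0.1]
opening: 0.0608
gripper_force: 0.0
```

```bash
python3 -c "
from h import *
im,d=read_camera('top');row(d,['tall','jar','flat','bottle'])
s2,_=read_camera('scene');a=cv2.resize(s2[170:310,230:410],None,fx=2.2,fy=2.2,interpolation=3)
b=cv2.resize(im[140:290,240:430],(a.shape[1],a.shape[0]),interpolation=3)
cv2.imwrite('pics/v7.png',np.hstack([a,b]))"
```

```text
tall [ 0.6615 -0.0434] along -0.0356 across -0.0041
jar [0.6562 0.0366] along 0.0444 across -0.0002
flat [ 0.664  -0.0525] along -0.0449 across -0.0026
bottle [0.587  0.0283] along 0.0441 across -0.0699
```

View pics/v7.png

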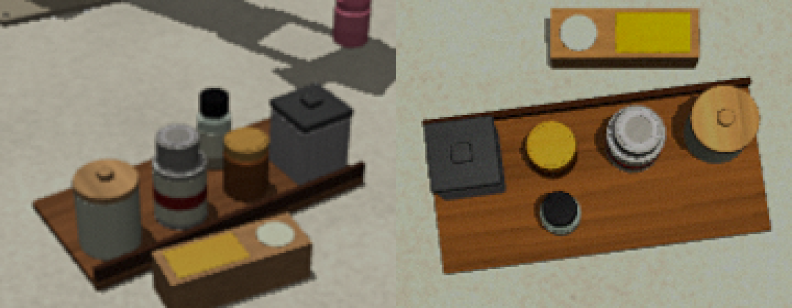

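The crops show the row canister, tin with flat tin on top, jar and box, all upright. The bottle stands in front of the jar with a gap of about 20–22 mm, and the arm is clear.

```bash
python3 -c "
from plant import robot
print(robot.close_job())"
```

```text
the job is handed in; nothing more can be done
None
```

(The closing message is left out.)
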